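# Cock and fire the spring impact tester

## Task

Give the square ceramic fuse lying in the impact tester its blow: draw the sprung striker back by its upright handle until you feel the sear catch, without hauling it hard into the rubber buffer just behind the catch, and let go so that the sear alone holds it. Then press the trip button beside it and take the hand off, so that the striker knocks the fuse down the chute into the plastic tote. Do not touch the fuse yourself and leave the other things on the counter where they are.

Things in the scene. Friction and masses are not known exactly. Their poses are not given: they have to be found in the camera images.
- tester: Fixed bench impact tester. Origin on the counter below the striker axis; z up, +x = firing direction (to chute and tote), -x = drawing direction, +y = trip button side. Aluminium housing: x -150 to 0 mm, y -32 to +32 mm, flat cover 222 mm high with a slot for the handle, the only thing above it. Then the nest with the fuse, x 0 to 45 mm, floor 185 mm high, and the 45 degree sheet-metal chute.
- handle (a point): Middle (248.5 mm above the counter) of the striker's upright round handle, 16 mm in diameter (black cap 17 mm), standing out of the slot from height 222 to 275 mm. At rest at tester x = -35 mm, y = 0; it slides only along tester x, with the striker.
- striker (a joint): Draw in m, 0 at rest. Spring 0.15 N per mm. At 35 to 69 mm, different each time and hidden, the sear catches: the pull rises by 5 to 9 N over the last 6 mm, then drops at the click. 2 mm later the buffer adds 4 N per mm. Once caught, the striker creeps forward to the sear when eased (as far as overdrawn), then stays and pulls no more; uncaught it follows the hand, or let go, flies at the fuse.
- buffer: Rubber buffer inside the rear of the housing, hardly visible through the slot; it must not be pressed with more than 10 N, that is about 2.5 mm deep or 4.5 mm past the click. Its origin is that of the tester.
- button_top (a point): Centre of the top of the round black trip button, 28 mm in diameter, 213 mm above the counter, on the tester's +y side at tester x = -70 mm, y = +72 mm.
- button (a joint): Travel of the trip button in m, 0 up, 0.010 fully pressed; springs back. The sear lets go at about 6 to 7 mm, with about 5 to 9 N on the button.
- fuse: The fuse to be struck, a square ceramic block with steel end plates, 52 x 30 x 30 mm, 110 g, lying lengthwise loose in the nest. Origin at the middle of its underside, x lengthwise.
- tote: Open grey plastic tote, 280 mm (its x, along the firing direction) x 220 x 70 mm high, walls 5 mm, fixed at the foot of the chute. Origin at the middle of its underside.
- spare_fuse: Bystander: a second square fuse of the same kind, on the counter on the side of the tester away from the button. Origin under its middle.
- holder: Bystander: fuse holder of red polypropylene, 90 x 40 x 45 mm. Origin under its middle.
- busbar: Bystander: copper busbar strip, 130 x 25 x 5 mm, lying flat. Origin under its middle.
- spacer: Bystander: blue plastic spacer ring, 28 mm across, 20 mm high, on the tester's base plate. Origin under its middle.
- round_fuse: Bystander: round ceramic fuse, 23 mm across, 58 mm high, standing. Origin under its middle.
- screwdriver: Bystander: screwdriver lying on the counter, about 200 mm long. Origin under its middle.
- parts_tray: Bystander: empty aluminium tray, 100 x 90 x 30 mm. Origin under its middle.
There are look-alikes about, which are no part of the job. Leave any brown or red look-alike of the fuse alone.

How it is judged:
By the outcome, as a careful person would: the job done as asked, in the order asked, and still so for the second after the job is handed in, with the robot touching nothing.
It also fails if it takes over 58 s, if anything falls off the work surface, if the arm or the gripper's body presses on something with over 40 N, if the wrist force passes 120 N, or if a joint passes its speed limit or range.

## Robot

A 6-joint arm with a two-finger parallel gripper is mounted at the origin on the work surface. World frame = base frame: x ahead of the robot, y to its left, z up, the work surface at z = 0. Lengths are in m, angles in rad, forces in N, time in s.
With the tool pointing down it reaches from about 0.35 to 0.85 m from the base axis. Payload 8.1 kg.
Tool frame: the origin (TCP) lies between the finger pads; the fingertips stand 22 mm ahead of it and the grasp point (between the pads) lies 3 mm ahead of it; z points along the fingers, y is the line along which they close (so a half turn about z gives the same grasp; the last joint's range is limited). The gripper opens to 85 mm and grips with 20 to 120 N. Pads are 22 mm wide; open, the fingers measure 114 mm over their backs; the gripper's body (76 mm by 85 mm) begins 54 mm behind the grasp point. The pads swing forward as they close: fully open they stand 13 mm farther back than shut.
Start: joints at [1.216, 0.13, 1.488, -0, 1.523, -0.085], TCP at [0.16, 0.578, 0.253] pointing down, gripper open.
Joint ranges: [-2.96, 2.96], [-0.89, 2.26], [0.02, 2.5], [-1.34, 4.48], [0, 2.73], [-2.66, 2.66]. Speed limits (rad/s): [2.39, 2.39, 2.79, 3.14, 3.14, 3.14].

## Interface

Orientations are given as a unit quaternion [x, y, z, w].
In Python, from rig import arm, get_image, camera_model, job, sensors gives the robot as it stands. Calls block until the motion is done:
- arm.movep(position, orientation): joint-space move of the TCP to a pose.
- arm.movel(position, rotation=None, v=0.15, guard=None): straight line of the TCP; rotation=None keeps the orientation; v is the mean speed in m/s. With guard (N) it stops when the force on the tool has changed by that much, and returns True; else False.
- arm.move_j(angles): joint-space move.
- arm.set_gripper(opening): opening from 0.0 (shut) to 1.0 (fully open); the grip force is fixed at half the most; returns when the fingers have stopped.
- arm.sleep(seconds).
- arm.solve_ik(position, orientation): joint angles nearest the present ones, or None.
- get_image(name): name is "side" or "top"; returns the picture (400x640x3 uint8, blue, green, red); there is no depth.
- camera_model(name): a dict with "fx", "fy", "cx", "cy" (pixels), "R" (3x3) and "t" (3): a world point X has camera coordinates R X + t. Camera axes: x right, y down, z forward; pixel columns grow to the right and rows downward; lengths in m; the calibration is good to about 2 mm. A picture is of the moment at which its call begins. camera_model takes no time and is no camera call.
A pose or a line that the arm cannot do raises arm.Unreachable and nothing moves.
- job.finish_job(): hands the job in; it is judged then, once.
Readings, each from a call of its own:
- sensors.get_clock(): time.
- sensors.get_qpos(): joint angles.
- sensors.get_dq(): joint speeds.
- sensors.get_tau(): joint torques, N m.
- sensors.get_eef_pos(): TCP position.
- sensors.get_orientation(): TCP orientation.
- sensors.get_force(): force on the tool from outside, world axes, zero at the start.
- sensors.get_ft_torque(): the same for the moment, N m.
- sensors.get_opening(): opening from 0.0 (shut) to 1.0 (fully open).
- sensors.get_grip_force(): force on a finger pad.
Only numpy, scipy, OpenCV 4.12 (cv2) and the standard library are available. Lean on these libraries where they do the work, as an engineer would, in place of code of your own. Each camera call takes 0.05 s, during which the arm holds its last target. There are 200 camera calls.

## Working session

There is one attempt and no reset: what is moved stays moved. The work goes in short steps, each a Python script; the robot and the scene stay as the last script left them, time stands still between calls to the robot, and variables do not carry over. Pictures are saved under pics/ and viewed, at most 10 in all, crops included, and the job is handed in when it is done.

```bash
mkdir -p pics; ls; python3 - <<'E'
from rig import *
import cv2
for n in("side","top"):
    cv2.imwrite(f"pics/{n}0.png",get_image(n)); m=camera_model(n); print(n,m)
print(sensors.get_clock(),sensors.get_orientation(),sensors.get_opening())
E
```

```text
pics
side {'fx': 435.1459563379626, 'fy': 435.1459563379626, 'cx': 317.2203971444945, 'cy': 198.08455770175556, 'R': array([[-0.76694364, -0.64161407, -0.01135056],
       [-0.47496907,  0.57946338, -0.66228889],
       [ 0.43151111, -0.50254709, -0.74916259]]), 't': array([0.47726494, 0.41384051, 0.97037525])}
top {'fx': 456.7652893683097, 'fy': 456.7652893683097, 'cx': 319.28199180238863, 'cy': 198.87029559781254, 'R': array([[ 0.01203014, -0.99978098,  0.01712525],
       [-0.99932181, -0.01261717, -0.0345938 ],
       [ 0.03480229, -0.01669747, -0.99925472]]), 't': array([-0.02394681,  0.62144153,  1.3998208 ])}
0.1 [ 1.34481217e-01  9.90915776e-01 -8.32152656e-04 -1.85977656e-04] 1.0024804072474605
```

View pics/side0.png

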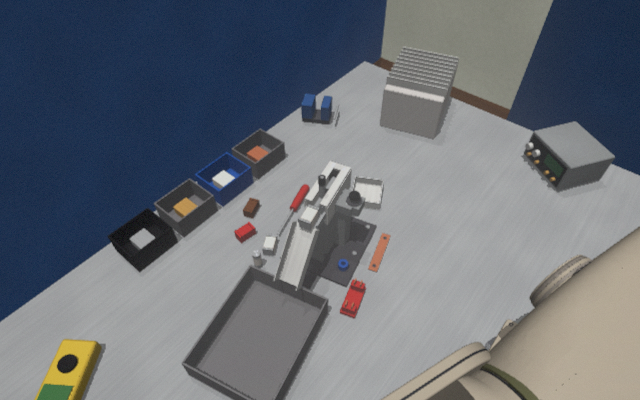

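View pics/top0.png

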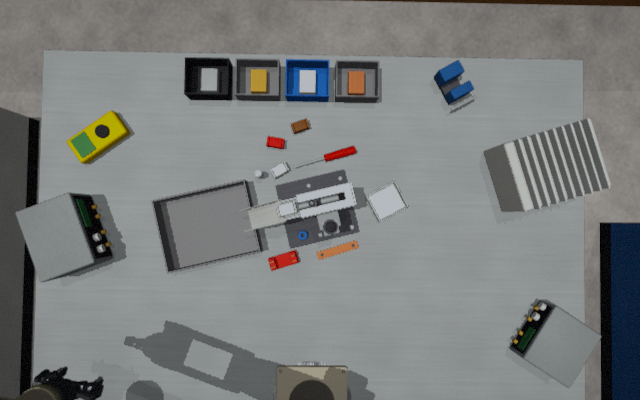

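The fuse in the nest is the white block at top (288,208), side (310,214). The look-alikes are:
- the spare white block at top (280,170)
- the red block at (275,142)
- the brown block at (300,126)
- blocks in the bins at row 80
- the round white fuse at (258,174)

The handle is at about top (322,203) and the button at about top (330,226). I'll check these choices in one close crop.

```bash
python3 - <<'E'
import cv2,numpy as np
t=cv2.imread("pics/top0.png")[160:260,240:400];s=cv2.imread("pics/side0.png")[155:255,250:410]
f=lambda a:cv2.resize(a,(800,500),interpolation=cv2.INTER_CUBIC)
cv2.imwrite("pics/ct.png",f(t));cv2.imwrite("pics/cs.png",f(s))
E
```

```text
(no output)
```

View pics/ct.png

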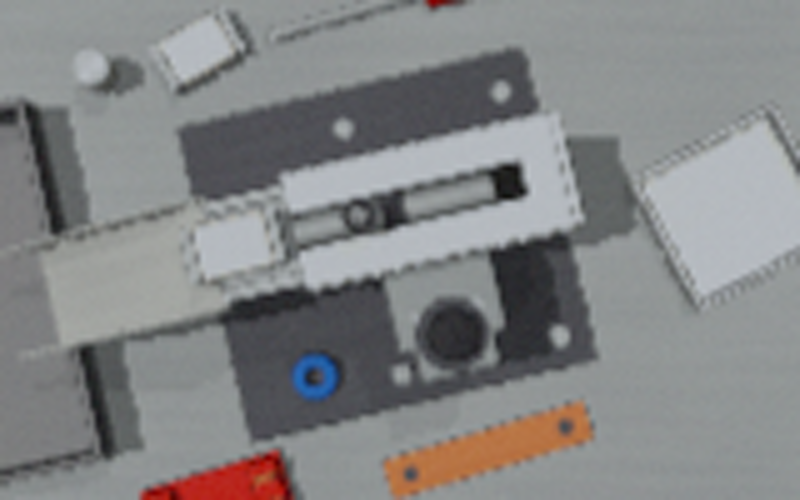

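View pics/cs.png

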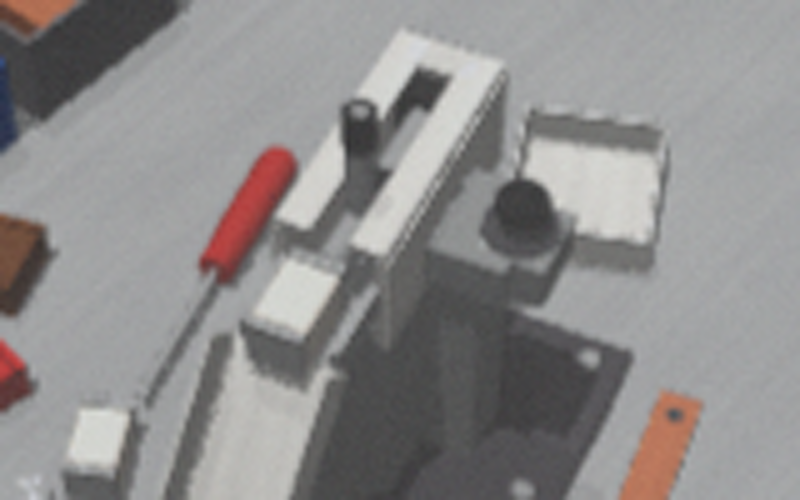

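The crops confirm the fuse in the nest (top crop 237,245). In the top crop the handle cap is at (360,215), the button at (452,330) and the cover corners at (283,180), (557,112), (585,222) and (308,290). In the side crop the cap is at (360,105), the button at (523,200) and the cover's rear corners at (405,30) and (506,66). Next I'll fit the tester pose.

```bash
cat > h.py <<'E'
import numpy as np
from rig import *
from scipy.optimize import least_squares
from scipy.spatial.transform import Rotation as Ro
def proj(n,X):
    m=camera_model(n); c=m["R"]@X+m["t"]; return np.array([m["fx"]*c[0]/c[2]+m["cx"],m["fy"]*c[1]/c[2]+m["cy"]])
def T(p,q):
    c,s=np.cos(p[2]),np.sin(p[2]); return np.array([p[0]+c*q[0]-s*q[1],p[1]+s*q[0]+c*q[1],q[2]])
def quat(yaw): # tool down, tool x axis at world yaw
    return (Ro.from_euler('z',yaw)*Ro.from_euler('x',np.pi)).as_quat()
E
python3 - <<'E'
from h import *
P=[("top",283,180,0,-.032,.222),("top",557,112,-.15,-.032,.222),("top",585,222,-.15,.032,.222),("top",308,290,0,.032,.222),
("top",360,215,-.035,0,.275),("top",452,330,-.07,.072,.213),
("side",360,105,-.035,0,.275),("side",523,200,-.07,.072,.213),("side",405,30,-.15,-.032,.222),("side",506,66,-.15,.032,.222)]
off={"top":(240,160),"side":(250,155)}
def r(p): return np.concatenate([proj(a[0],T(p,a[3:]))-(np.array(a[1:3])+.5)/5+.5-off[a[0]] for a in P])
s=least_squares(r,[.55,0,1.4],loss='soft_l1'); p=s.x
print(p,r(p).reshape(-1,2).round(1)); np.save("pose.npy",p)
print("handle",T(p,(-.035,0,.2485)),"button",T(p,(-.07,.072,.213)))
for yaw in (p[2],p[2]+np.pi,p[2]+np.pi/2,p[2]-np.pi/2):
  for q in ((-.035,0,.27),(-.115,0,.27),(-.07,.072,.235)):
    print(round(yaw,2),q,np.round(arm.solve_ik(T(p,q),quat(yaw)),2))
E
```

```text
[0.59363648 0.04153237 1.80881046] [[-0.4 -1. ]
 [ 0.4 -0.1]
 [ 0.3  1.6]
 [ 0.   0.8]
 [-0.1  0.4]
 [ 0.5  1.6]
 [-1.1  1.2]
 [-0.9 -0.2]
 [-1.7 -1.8]
 [ 0.6 -1.6]]
handle [0.60188854 0.00751908 0.2485    ] button [ 0.54017042 -0.04346987  0.213     ]
1.81 (-0.035, 0, 0.27) [-0.07  0.13  1.46  0.    1.55 -0.31]
1.81 (-0.115, 0, 0.27) [-0.19  0.19  1.39  0.    1.56 -0.43]
1.81 (-0.07, 0.072, 0.235) [-0.17 -0.02  1.68  0.    1.48 -0.41]Traceback (most recent call last):
  File "<stdin>", line 12, in <module>
    return _wrapfunc(a, 'round', decimals=decimals, out=out)
    return _wrapit(obj, method, *args, **kwds)
    result = getattr(arr, method)(*args, **kwds)
TypeError: unsupported operand type(s) for *: 'NoneType' and 'float'
```

```bash
python3 - <<'E'
from h import *
import cv2
p=np.load("pose.npy")
q=sensors.get_eef_pos(); arm.movel([q[0],q[1],.36],v=.3)
arm.movep(T(p,(-.035,0,.36)),quat(p[2])); arm.set_gripper(.6)
arm.movel(T(p,(-.035,0,.30)),v=.15)
print(arm.movel(T(p,(-.035,0,.252)),v=.06,guard=8), sensors.get_eef_pos(),sensors.get_force(),sensors.get_clock())
a=get_image("side")[135:235,250:410];b=get_image("top")[160:260,240:400]
cv2.imwrite("pics/g1.png",cv2.resize(np.vstack([a,b]),(480,600),interpolation=cv2.INTER_CUBIC))
E
```

```text
False [0.6021282  0.00750826 0.25250075] [-0.47603525  0.18465362 -0.16989862] 5.1
```

View pics/g1.png

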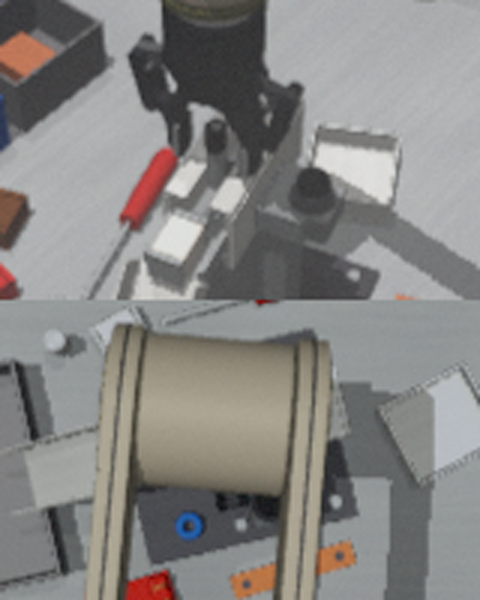

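The side crop shows the handle (215,140) between the open fingers (180 and 260). The top view is blocked by the arm. I'll close the gripper and read the forces.

```bash
cat >> h.py <<'E'
def ft(p,n=1):
    f=np.mean([sensors.get_force() for _ in range(n)],0); c,s=np.cos(p[2]),np.sin(p[2])
    return np.array([c*f[0]+s*f[1],-s*f[0]+c*f[1],f[2]])
def loc(p):
    d=sensors.get_eef_pos(); c,s=np.cos(p[2]),np.sin(p[2]); x,y=d[0]-p[0],d[1]-p[1]
    return np.array([c*x+s*y,-s*x+c*y,d[2]])
E
python3 - <<'E'
from h import *
p=np.load("pose.npy")
print(ft(p),loc(p))
arm.set_gripper(.3); print(ft(p))
arm.set_gripper(0); print("grip",ft(p),loc(p),sensors.get_opening(),sensors.get_grip_force())
y=0
for k in range(5):
    f=ft(p)
    if abs(f[1])<6: break
    y+=np.sign(f[1])*.0007; arm.movel(T(p,(-.035,y,.252)),v=.02); print(y,ft(p))
np.save("y.npy",y); print(sensors.get_clock())
E
```

```text
[ 0.22607121 -0.14304397 -0.3563805 ] [-0.0351145  -0.00033891  0.25272513]
[-0.57081707 -0.80160523  0.64304291]
grip [0.92562255 5.40369278 3.89753634] [-0.03509056  0.00072745  0.25220431] 0.17031272023512517 58.933473229408264
5.8167
```

```bash
python3 - <<'E'
from h import *
p=np.load("pose.npy"); x0=-.035
arm.movel(T(p,(x0-.026,0,.252)),v=.05); print("26",ft(p,3),loc(p))
d=.026; F=[]; why="end"
while d<.073:
    d+=.001; arm.movel(T(p,(x0-d,0,.252)),v=.02)
    f=ft(p,3)[0]; F.append(f); 
    print(round(d*1e3),round(f,1),round(-(loc(p)[0]-x0)*1e3,1),end=" | ")
    if len(F)>4 and max(F[-4:])-f>3: why="click";break
    if f>.15*d*1e3+13: why="high";break
print(why,ft(p),loc(p),sensors.get_clock(),sensors.get_opening())
E
```

```text
26 [2.8592189  5.01300438 3.68485998] [-0.06063427  0.00051021  0.25221912]
27 3.9 26.4 | 28 4.1 27.4 | 29 4.2 28.3 | 30 3.6 29.3 | 31 3.8 30.3 | 32 5.4 31.2 | 33 5.1 32.2 | 34 4.4 33.2 | 35 4.1 34.1 | 36 5.7 35.1 | 37 5.8 36.1 | 38 5.0 37.0 | 39 4.8 38.0 | 40 5.0 39.0 | 41 5.1 39.9 | 42 5.6 40.9 | 43 8.7 41.4 | 44 10.0 41.8 | 45 12.0 42.5 | 46 12.5 43.3 | 47 12.5 44.2 | 48 14.6 44.9 | 49 15.1 45.8 | 50 7.3 48.3 | click [7.34574135 4.44724164 4.03898114] [-0.083315    0.00035189  0.25217396] 12.4833 0.17385718192182786
```

The pull rose from 42 mm, then dropped at the click at about 48 mm. I'll ease it forward to check that the sear holds.

```bash
python3 - <<'E'
from h import *
p=np.load("pose.npy"); x0=-.035; d=.050
for k in range(10):
    d-=.0005; arm.movel(T(p,(x0-d,0,.252)),v=.02); f=ft(p,3)[0]; print(round(d*1e3,1),round(f,1),round(-(loc(p)[0]-x0)*1e3,1),end=" | ")
    if f<.5: break
print(sensors.get_clock())
E
```

```text
49.5 8.1 48.0 | 49.0 7.1 47.5 | 48.5 7.1 47.0 | 48.0 6.7 46.6 | 47.5 4.6 46.5 | 47.0 4.5 46.4 | 46.5 2.2 46.4 | 46.0 1.3 46.3 | 45.5 -1.2 46.1 | 14.7333
```

```bash
python3 - <<'E'
from h import *
import cv2
p=np.load("pose.npy"); x0=-.035; d=.0455
arm.set_gripper(.6); print(ft(p))
arm.movel(T(p,(x0-d,0,.33)),v=.1)
arm.movel(T(p,(-.07,.074,.33)),v=.15); arm.set_gripper(0)
print(arm.movel(T(p,(-.07,.074,.26)),v=.1,guard=6),sensors.get_clock(),ft(p))
a=get_image("side")[125:245,250:410]
cv2.imwrite("pics/g2.png",cv2.resize(a,(800,600),interpolation=cv2.INTER_CUBIC))
E
```

```text
[-0.50369902  0.18531071  0.41901013]
False 18.1417 [ 0.22432217 -1.23608852  0.47982917]
```

View pics/g2.png

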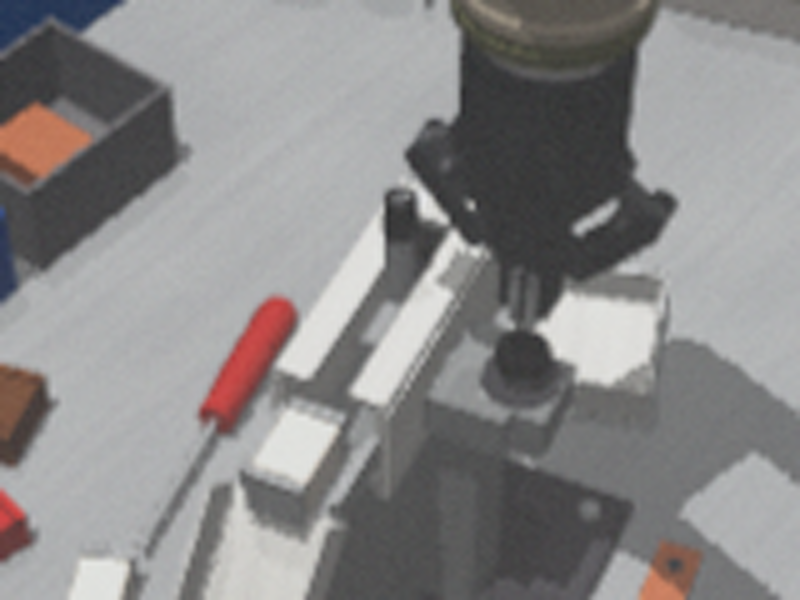

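The sear holds the striker: the handle is back at (400,225), the fuse is still in the nest, and the shut fingers are above the button (525,350). Next I'll press the button.

```bash
python3 - <<'E'
from h import *
import cv2
p=np.load("pose.npy"); y=.078
arm.movel(T(p,(-.07,y,.26)),v=.05)
arm.movel(T(p,(-.07,y,.239)),v=.05,guard=4); z=loc(p)[2]; f0=ft(p,3); zc=None
while z>.222:
    z-=.001; arm.movel(T(p,(-.07,y,z)),v=.02); f=ft(p,3)-f0
    print(round(z*1e3,1),f.round(1),end=" | ")
    if zc is None and f[2]>1.5: zc=z
    if f[2]>25 or np.hypot(*f[:2])>12 or (zc and zc-z>.0085): break
arm.movel(T(p,(-.07,y,.33)),v=.1); arm.sleep(.5)
print(sensors.get_clock())
a=get_image("side"); b=get_image("top")[120:290,140:400]
cv2.imwrite("pics/g3.png",cv2.resize(a[150:390,170:410],(600,600),interpolation=cv2.INTER_CUBIC))
cv2.imwrite("pics/g3t.png",b)
E
```

```text
237.6 [-0.7 -1.  -0.4] | 236.6 [ 0.4 -1.1 -1.7] | 235.6 [-1.1 -0.2 -0.6] | 234.6 [-0.2 -0.5 -0.1] | 233.6 [-0.   0.8  2.1] | 232.6 [-0.1  1.   4.3] | 231.6 [-0.1  1.8  4.8] | 230.6 [1.  1.1 5.5] | 229.6 [0.6 2.2 6.1] | 228.6 [0.3 0.6 2.8] | 227.6 [0.3 0.5 3.8] | 226.6 [-0.1  1.6  3.8] | 225.6 [-0.5  1.   4. ] | 224.6 [-0.7  1.3  5.3] | 24.2167
```

View pics/g3.png

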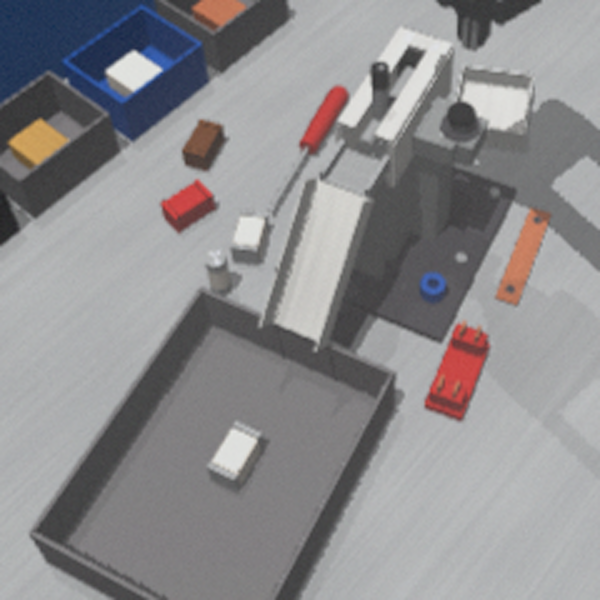

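The fuse is in the tote at (236,455), the nest is empty, the striker is at rest, the bystanders are where they were, and the arm is clear of everything. I'm handing the job in.

```bash
python3 -c "
from rig import job; print(job.finish_job())"
```

```text
the job is handed in; nothing more can be done
None
```

The striker was drawn to the sear (click at about 48 mm) and let go with the sear holding it. Pressing the trip button then knocked the fuse into the tote, and the job was handed in after about 24 s.

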